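# Return four service items to their shadow-foam tiles

## Robot

A 6-joint arm with a two-finger parallel gripper is mounted at the origin on a cart in front of the work surface, level with it; the furniture and walls round the work are solid. World frame = base frame: x ahead of the robot, y to its left, z up, the work surface at z = 0. Lengths are in mm, angles in rad, forces in N, time in s.
With the tool pointing down it reaches from about 350 to 975 mm from the base axis. Payload 17.4 kg.
Tool frame: the origin (TCP) lies midway between the tips of the shut fingers; the grasp point (between the pads) lies 19 mm behind it (ctrl.grasp_offset is the distance from the TCP to the grasp point, in mm); z points along the fingers, y is the line along which they close (so a half turn about z gives the same grasp; the last joint's range is limited). The gripper opens to 85 mm and grips with 20 to 120 N. Pads are 22 mm wide; open, the fingers measure 114 mm over their backs; the gripper's body (76 mm by 85 mm) begins 54 mm behind the grasp point. The pads swing forward as they close: fully open they stand 13 mm farther back than shut.
Start: joints at [1.075, 0.116, 1.442, -0, 1.584, -0.038], TCP at [298.342, 605.495, 231.303] pointing down, gripper open.
Joint ranges: [-2.83, 2.83], [-0.83, 2.19], [0.07, 2.5], [-1.14, 4.28], [0.01, 3], [-2.97, 2.97]. Speed limits (rad/s): [1.89, 1.89, 2.22, 3.14, 3.14, 3.14].

## Interface

Orientations are given as a unit quaternion [w, x, y, z].
In Python, from station import ctrl gives the robot as it stands.
- The arm moves only by the shell command python3 -m jog 'ROWS' [FORCE]. ROWS is JSON, a list that holds one entry, the list of rows, each a list of 7 numbers: the turn, a rotation vector about the world's x, y, z in rad, then the shift along the world's x, y, z in mm, then the closure, from 0 (fully open) to 1 (shut). A call has 1 to 12 rows; each row is the pose to reach, as a shift and turn from the pose commanded when the call began; what a row does not reach only later rows make up. A row lasts 1/8 s, in which the tool goes at most 62.5 mm and 10.7 degrees, less where a joint would pass 70% of its speed; a pose out of reach is approached as far as the arm can. A call with a gripper value outside its range is refused whole. The fingers move at their own pace and stop on an object; FORCE is the grip in N (left out, the last holds). Time passes only in rows, so rows that repeat a pose let the fingers close. It gives the time, the measured TCP pose, the force, the opening and the grip force at its end, in the units of the state.
- ctrl.sense(): the state, without advancing time (a new reading comes with each control period).
- ctrl.snapshot(name): name is "scene" or "top" or "wrist"; returns a dict with "pixels" (420x560x3 uint8, red, green, blue), "vertical_fov" (degrees; the focal length in pixels is half the picture's height over the tangent of half this angle, whatever the lens; pixels are square), "cx", "cy" (the principal point, pixels), "D" ([k1, k2, p1, p2, k3] as OpenCV has them; the pictures are not rectified), "view" (4x4, takes a point from world to camera coordinates). Camera axes: x right, y up, looking along -z (the intrinsics and any distortion apply to the point x, -y, -z); pixel columns grow to the right and rows downward; lengths in mm; the calibration is good to about 2 mm. A picture is of the moment at which its call begins. There is no depth.
- ctrl.finish_job(): hands the job in; it is judged then, once.
The state is a dict: "t": time; "joint_pos": joint angles; "joint_velocities": joint speeds; "joint_torque": joint torques, N m; "eef_pos": TCP position; "eef_rot": TCP orientation; "wrist_force": force on the tool from outside, world axes, zero at the start; "moment": the same for the moment, N m; "grip_width": opening from 0.0 (shut) to 1.0 (fully open); "gripper_force": force on a finger pad.
Only numpy, scipy, OpenCV 4.12 (cv2) and the standard library are available. Lean on these libraries where they do the work, as an engineer would, in place of code of your own. Each camera call takes 0.05 s, during which the arm holds its last target. There are 200 camera calls.

## Task

Put the kit away so that nothing is missing: lay the torch, the cold chisel, the small punch and the grease tin each into the foam tile whose yellow cut-out fits its shape and size, lying fully down on the yellow floor, the same side up as it is now (a tool may point either way along its cut-out). Keep the tin from tipping over, and leave the red oil can and the white carton where they stand.

Things in the scene. Friction and masses are not known exactly. Their poses are not given: they have to be found in the camera images.
- torch: Slim black torch with a blue band, lying, 136 x 40 x 40 mm, 0.16 kg. Loose on the table. Origin at the centre of its underside, x along its length, y across, z up. Grasp the barrel across y at the origin (about 36 to 40 mm wide). Goes into the long wide cut-out, tile_torch.
- chisel: Worn grey-brown steel cold chisel, octagonal bar, lying, 140 x 18 x 18 mm, 0.18 kg. Loose on the table. Origin at the centre of its underside, x along its length, y across, z up. Grasp across y (18 mm). Goes into the long narrow cut-out, tile_chisel.
- punch: Small square grey steel punch, lying, 82 x 10 x 10 mm, 0.05 kg. Loose on the table. Origin at the centre of its underside, x along its length, y across, z up. Grasp across y (10 mm). Goes into the short narrow cut-out, tile_punch.
- tin: Round upright tin, blue with a yellow band and blue lid, 67 mm in diameter, 60 mm high, 0.28 kg. Loose on the table. Origin at the centre of its underside, z up. Grasp across the diameter (67 mm). Goes into the round cut-out, tile_tin.
- tile_torch: Fixed foam tile on the table, 10 mm high, grey rim, yellow floor. Rectangular cut-out 156 x 60 mm (tile 172 x 76 mm), for the torch. Origin at the centre of the underside (floor 5 mm above it, rim top 10 mm), x along the length of the cut-out, z up. Rim 8 mm wide; the middle of both long sides has a 46 mm gap down to floor level for fingers.
- tile_chisel: Fixed foam tile on the table, 10 mm high, grey rim, yellow floor. Rectangular cut-out 158 x 36 mm (tile 174 x 52 mm), for the cold chisel. Origin at the centre of the underside (floor 5 mm above it, rim top 10 mm), x along the length of the cut-out, z up. Rim 8 mm wide; the middle of both long sides has a 46 mm gap down to floor level for fingers.
- tile_punch: Fixed foam tile on the table, 10 mm high, grey rim, yellow floor. Rectangular cut-out 100 x 28 mm (tile 116 x 44 mm), for the punch. Origin at the centre of the underside (floor 5 mm above it, rim top 10 mm), x along the length of the cut-out, z up. Rim 8 mm wide; the middle of both long sides has a 46 mm gap down to floor level for fingers.
- tile_tin: Fixed foam tile on the table, 10 mm high, grey rim, yellow floor. Round cut-out 86 mm in diameter (round tile, 106 mm in diameter), for the tin. Origin at the centre of the tile's underside (the cut-out floor is 5 mm above it, the rim's top 10 mm), z up. The rim is closed all round, 10 mm wide.
- oil_can: Bystander: red oil can, 84 mm in diameter, 200 mm high with its spout, loose, standing on the far part of the table. Origin at the centre of its underside. Leave it alone.
- carton: Bystander: plain white carton, 64 x 64 x 85 mm, loose, standing on the far part of the table. Origin at the centre of its underside. Leave it alone.

How it is judged:
By the outcome, as a careful person would: the job done as asked, in the order asked, and still so for the second after the job is handed in, with the robot touching nothing.
It also fails if it takes over 99 s, if anything falls off the work surface, if the arm or the gripper's body presses on something with over 40 N, if the wrist force passes 120 N, or if a joint passes its speed limit or range.

## Working session

There is one attempt and no reset: what is moved stays moved. The work goes in short steps, Python scripts to look and compute and a shell command to move; the robot and the scene stay as the last step left them, time stands still between calls to the robot, and variables do not carry over. Pictures are saved under pics/ and viewed, at most 15 in all, crops included, and the job is handed in when it is done.

```bash
mkdir -p pics; ls; python3 - <<'E'
from station import ctrl
import cv2,numpy as np
for n in("scene","top"):
    s=ctrl.snapshot(n); cv2.imwrite(f"pics/{n}0.png",s["pixels"][:,:,::-1])
    V=np.array(s["view"]); print(n,s["vertical_fov"],s["cx"],s["cy"],s["D"],(-V[:3,:3].T@V[:3,3]).round(),V[:3,:3].round(3).tolist())
print(ctrl.sense(), ctrl.grasp_offset)
E
```

```text
pics
scene 56.91682996496987 280.4977530761487 209.4099211677708 [-0.09779909  0.          0.          0.          0.        ] [958. 387. 861.] [[-0.745, 0.667, -0.005], [-0.57, -0.632, 0.525], [0.347, 0.394, 0.851]]
top 50.048462553724505 280.59657960684603 211.66820058141312 [0.03378253 0.         0.         0.         0.        ] [ 475.   -8. 1193.] [[-0.004, -1.0, -0.02], [0.992, -0.006, 0.126], [-0.126, -0.019, 0.992]]
{'t': 0.1, 'joint_pos': array([ 1.07518042e+00,  1.16406483e-01,  1.44222649e+00, -1.64650503e-06,
        1.58400141e+00, -3.78259094e-02]), 'joint_velocities': array([-0.00092377, -0.00054032, -0.00197357, -0.00023969, -0.00079632,
        0.00143132]), 'joint_torque': array([ 2.13177947e-03, -7.33668780e+01, -6.33787823e+01, -1.04134962e-06,
        5.25771160e-03, -3.32466095e-05]), 'eef_pos': array([298.26394427, 605.32203647, 230.63985969]), 'eef_rot': array([-1.36490201e-04,  2.26901464e-01,  9.73917581e-01, -5.02664505e-04]), 'wrist_force': array([-0.41527382, -0.39851861,  0.4589418 ]), 'moment': array([-0.03450377,  0.05110531, -0.06754411]), 'gripper_force': 0.0, 'grip_width': 0.9983776918035605} 18.700000000000003
```

View pics/scene0.png

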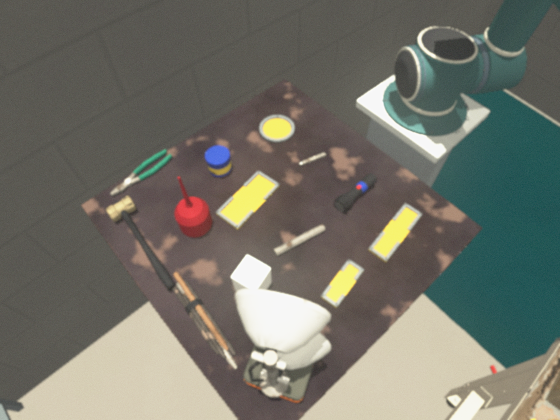

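View pics/top0.png

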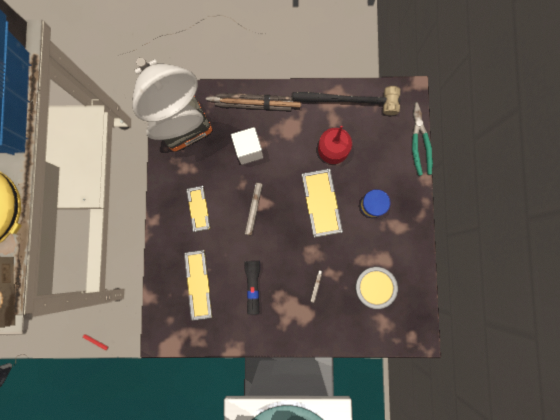

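The scene view shows the arm parked off to the side and every item visible. In the top view:
- **Tiles:** punch (198,208), chisel (198,285), torch (322,203) and tin (377,288).
- **Items:** tin (376,204), chisel (253,209), torch (253,288) and punch (316,286).
- **Lamp:** near (175,100).

```bash
cat >h.py <<'E'
import cv2,numpy as np
from station import ctrl
def intr(s):
    h=s["pixels"].shape[0]; f=h/2/np.tan(np.radians(s["vertical_fov"]/2))
    return np.array([[f,0,s["cx"]],[0,f,s["cy"]],[0,0,1]]),np.array(s["D"],float)
def rays(s,px):
    K,D=intr(s); n=cv2.undistortPoints(np.float64(px).reshape(-1,1,2),K,D).reshape(-1,2)
    V=np.array(s["view"]); R=V[:3,:3]
    return -R.T@V[:3,3], np.c_[n[:,0],-n[:,1],-np.ones(len(n))]@R
def plane(s,px,z):
    c,d=rays(s,px); return (c+d*((z-c[2])/d[:,2])[:,None])[:,:2]
def proj(s,P):
    V=np.array(s["view"]); p=np.float64(P).reshape(-1,3)@V[:3,:3].T+V[:3,3]
    K,D=intr(s); return cv2.projectPoints(p*[1,-1,-1],np.zeros(3),np.zeros(3),K,D)[0].reshape(-1,2)
def blobs(s,mask,z,amin=25,box=None):
    m=mask.astype(np.uint8)*255
    if box: q=np.zeros_like(m); x0,y0,x1,y1=box; q[y0:y1,x0:x1]=m[y0:y1,x0:x1]; m=q
    out=[]
    for c in cv2.findContours(m,cv2.RETR_EXTERNAL,cv2.CHAIN_APPROX_NONE)[0]:
        if cv2.contourArea(c)<amin: continue
        w=plane(s,c.reshape(-1,2),z).astype(np.float32)
        (x,y),(a,b),_=cv2.minAreaRect(w)
        bx=cv2.boxPoints(cv2.minAreaRect(w)); e=[bx[1]-bx[0],bx[2]-bx[1]]; l=max(e,key=np.linalg.norm)
        yaw=(np.degrees(np.arctan2(l[1],l[0]))+90)%180-90
        out.append((round(x,1),round(y,1),round(max(a,b),1),round(min(a,b),1),round(yaw,1),c.reshape(-1,2).mean(0).round().tolist()))
    return out
def hsv(s): return [c.astype(int) for c in cv2.split(cv2.cvtColor(s["pixels"],cv2.COLOR_RGB2HSV))]
E
python3 - <<'E'
from h import *
for n,B in (("top",[(240,170,268,245),(305,262,328,308),(235,250,270,325)]),("scene",[(270,220,330,258),(295,148,330,170),(330,172,382,215)])):
    s=ctrl.snapshot(n);H,S,Vv=hsv(s)
    print(n)
    for nm,m,z,b in [("yellow",(abs(H-27)<9)&(S>90)&(Vv>120),5,(130,80,440,360) if n=="top" else (200,100,440,310)),("blue60",(abs(H-118)<10)&(S>150),60,None),("blue40",(abs(H-118)<10)&(S>150),38,None),
      ("chisel",(Vv>115)&(S<110),9,B[0]),("punch",(Vv>115)&(S<110),5,B[1]),("torch",(Vv<28)|((abs(H-118)<12)&(S>120)),18,B[2])]:
        for o in blobs(s,m,z,box=b,amin=15): print(nm,o)
s=ctrl.snapshot("top")["pixels"]; q=ctrl.snapshot("scene")["pixels"]
a=cv2.resize(s[255:325,225:335],None,fx=6,fy=6)[:,:,::-1]
b=cv2.resize(q[170:218,325:385],(525,420))[:,:,::-1]
cv2.imwrite("pics/crop.png",cv2.resize(np.hstack([a,b]),(790,280)))
E
```

```text
top
yellow (427.3, -231.4, 82.6, 81.6, np.float32(-90.0), [376.0, 287.0])
yellow (435.1, 232.0, 157.7, 55.6, np.float32(8.3), [198.0, 285.0])
yellow (635.8, 235.9, 99.4, 47.3, np.float32(10.3), [198.0, 208.0])
yellow (649.5, -93.5, 155.5, 79.4, np.float32(10.3), [321.0, 203.0])
blue60 (411.6, 84.4, 22.4, 12.2, np.float32(89.8), [252.0, 295.0])
blue60 (640.3, -227.6, 64.0, 60.4, np.float32(-1.5), [376.0, 202.0])
blue40 (410.4, 86.1, 22.9, 12.4, np.float32(89.8), [252.0, 295.0])
blue40 (643.5, -231.9, 65.3, 61.5, np.float32(-1.5), [376.0, 202.0])
chisel (631.7, 74.9, 140.6, 44.5, np.float32(-11.7), [255.0, 208.0])
punch (430.3, -76.8, 84.1, 10.8, np.float32(-15.9), [316.0, 286.0])
torch (409.3, 87.8, 28.4, 17.7, np.float32(89.8), [253.0, 295.0])
scene
yellow (633.7, 235.9, 98.7, 50.2, np.float32(10.3), [342.0, 283.0])
yellow (432.7, 232.4, 157.8, 58.4, np.float32(7.8), [396.0, 231.0])
yellow (647.7, -94.2, 156.4, 81.8, np.float32(9.0), [248.0, 198.0])
yellow (645.6, -219.0, 61.0, 30.5, np.float32(-25.2), [220.0, 170.0])
yellow (424.0, -234.2, 81.5, 77.9, np.float32(-42.2), [276.0, 128.0])
blue60 (642.7, -226.6, 63.0, 59.2, np.float32(52.4), [217.0, 155.0])
blue40 (634.0, -243.4, 64.8, 60.9, np.float32(52.4), [217.0, 155.0])
chisel (628.1, 71.6, 147.3, 53.2, np.float32(-11.5), [297.0, 238.0])
punch (432.6, -80.4, 86.5, 47.3, np.float32(-41.9), [308.0, 158.0])
torch (400.0, 87.3, 29.9, 16.4, np.float32(71.9), [363.0, 185.0])
```

View pics/crop.png

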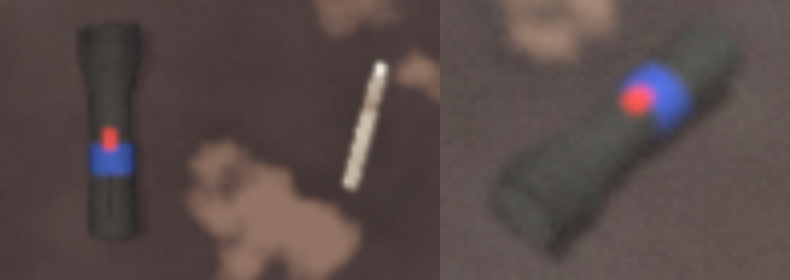

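The crop shows the torch with its head end at full-picture (252.5,261), its tail at (253,314), and the red switch facing up. The punch is clearly visible. Next I'll refine the poses and find the obstacles.

```bash
python3 - <<'E'
from h import *
T=ctrl.snapshot("top");Sc=ctrl.snapshot("scene")
e=plane(T,[[252.5,261],[253,314.2]],20); print("torch",e.mean(0),np.linalg.norm(e[0]-e[1]),np.degrees(np.arctan2(*(e[0]-e[1])[::-1])))
# other view: ends at crop (525,215)->(722,40) on a 0.667-scaled 525x420 crop
k=lambda u,v:[325+(u-440)/350*60,170+v/280*48]
e=plane(Sc,[k(535,215),k(722,45)],20); print("torch sc",e.mean(0),np.linalg.norm(e[0]-e[1]),np.degrees(np.arctan2(*(e[0]-e[1])[::-1])))
def tri(a,b):
    c1,d1=rays(T,[a]);c2,d2=rays(Sc,[b]);d1=d1[0];d2=d2[0]
    t=np.linalg.lstsq(np.c_[d1,-d2],c2-c1,rcond=None)[0];p=c1+t[0]*d1;q=c2+t[1]*d2
    return ((p+q)/2).round(),round(np.linalg.norm(p-q))
print("lamp",tri([165,85],[283,318]),"spout",tri([339,129],[181,180]),"tin lid",tri([376,203],[217,154]))
print("can",plane(T,[[335,146]],100),"carton",plane(T,[[246,146]],85),plane(Sc,[[252,275]],85))
for n,s,b,pb in(("top",T,(240,170,268,245),(305,262,328,308)),("scene",Sc,(270,220,330,258),(295,148,330,170))):
    H,S,V=hsv(s)
    for th in (135,150): print(n,th,blobs(s,(V>th)&(S<75),9,box=b),blobs(s,(V>th)&(S<75),5,box=pb))
E
```

```text
torch [427.38070559  87.04838571] 134.85784577685308 0.8281979751118728
torch sc [427.20699016  92.58709144] 132.59559433188937 2.482521167202533
lamp (array([854., 258., 288.]), 18) spout (array([ 793., -124.,  189.]), 2) tin lid (array([ 640., -229.,   59.]), 2)
can [[ 776.87793603 -122.7051517 ]] carton [[783.11966927 100.37284152]] [[796.31795346 108.90924671]]
top 135 [(613.3, 92.3, 94.6, 16.4, np.float32(-12.0), [251.0, 216.0]), (685.7, 77.5, 36.0, 16.3, np.float32(-13.8), [257.0, 189.0])] [(430.1, -76.1, 81.2, 9.4, np.float32(-15.0), [316.0, 286.0])]
top 150 [(613.4, 92.4, 94.6, 15.4, np.float32(-11.7), [251.0, 216.0]), (687.5, 78.6, 32.3, 15.1, np.float32(-20.2), [257.0, 188.0])] [(430.1, -76.2, 81.3, 8.5, np.float32(-15.9), [316.0, 286.0])]
scene 135 [(628.1, 72.3, 143.7, 49.6, np.float32(-11.5), [297.0, 238.0])] [(428.4, -78.3, 85.8, 17.5, np.float32(-19.0), [311.0, 158.0])]
scene 150 [(629.6, 80.5, 142.4, 31.6, np.float32(-12.0), [298.0, 239.0])] [(429.2, -78.2, 83.5, 13.9, np.float32(-13.8), [312.0, 158.0])]
```

Poses check out against the given sizes: the lid triangulates to z = 59 and the torch to 135 mm long. First I'll move above the torch.

```bash
python3 -m jog '[[[0,0,0.05,10,-40,10,0],[0,0,0.1,22,-95,20,0],[0,0,0.16,36,-150,20,0],[0,0,0.22,50,-205,20,0],[0,0,0.28,64,-260,20,0],[0,0,0.34,78,-315,10,0],[0,0,0.4,92,-370,0,0],[0,0,0.44,106,-425,-20,0],[0,0,0.478,120,-480,-50,0],[0,0,0.478,129,-517,-80,0],[0,0,0.478,129,-517,-80,0],[0,0,0.478,129,-517,-80,0]]]' 40
python3 - <<'E'
from h import *
s=ctrl.snapshot("wrist"); im=s["pixels"][:,:,::-1].copy()
for p in proj(s,[[427,88.5,30],[495,90,20],[359,87,20]]): cv2.circle(im,tuple(int(v) for v in p),4,(0,255,0),1)
cv2.imwrite("pics/w1.png",im); print(ctrl.sense()["joint_pos"])
E
```

```text
t: 1.9
eef_pos: [427.5, 88.7, 151.9]
eef_rot: [0.0, -0.01, 1.0, 0.0]
wrist_force: [-0.9, 0.8, -0.4]
grip_width: 1.001
gripper_force: 0.0
[ 1.46999010e-01 -3.98687432e-01  2.03089350e+00  1.73492220e-04
  1.50819889e+00 -1.44449925e+00]
```

View pics/w1.png

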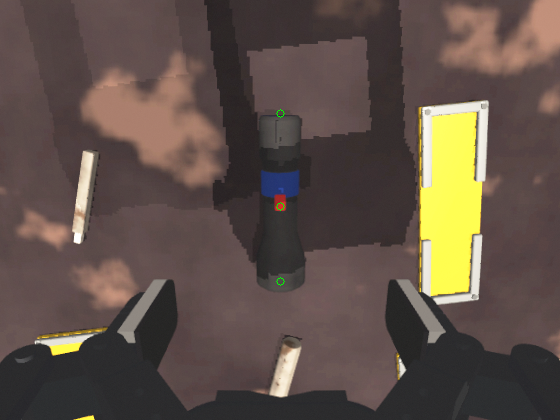

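The wrist view shows the torch under the tool, with its ends at (280,115) and (281,290). The prediction holds to about 4 px, and the fingers straddle the torch. Descending to grasp.

```bash
python3 -m jog '[[[0,0,0,2,0,-50,0],[0,0,0,2,0,-95,0],[0,0,0,2,0,-125,0],[0,0,0,2,0,-140,0],[0,0,0,2,0,-149,0.1],[0,0,0,2,0,-149,0.5],[0,0,0,2,0,-149,0.7],[0,0,0,2,0,-149,0.7],[0,0,0,2,0,-149,0.7],[0,0,0,2,0,-149,0.7]]]' 40
python3 -m jog '[[[0,0,0,0,0,0,0.8],[0,0,0,0,0,0,0.8],[0,0,0,0,0,20,0.8],[0,0,0,0,0,60,0.8],[0,0,0,0,0,110,0.8],[0,0,0,0,0,110,0.8]]]'
```

```text
t: 3.2
eef_pos: [430.0, 88.6, 3.4]
eef_rot: [0.001, -0.01, 1.0, 0.0]
wrist_force: [0.1, 0.8, 6.5]
grip_width: 0.416
gripper_force: 40.8
t: 3.95
eef_pos: [431.0, 88.7, 116.4]
eef_rot: [0.003, -0.01, 1.0, 0.0]
wrist_force: [0.3, -0.3, -2.1]
grip_width: 0.415
gripper_force: 40.4
```

```bash
python3 -m jog '[[[0,0,0.03,36,-30,0,0.8],[0,0,0.06,73,-61,0,0.8],[0,0,0.09,110,-91,0,0.8],[0,0,0.12,146,-121,0,0.8],[0,0,0.145,183,-152,0,0.8],[0,0,0.145,219,-182,0,0.8],[0,0,0.145,219,-182,-30,0.8],[0,0,0.145,219,-182,-50,0.8],[0,0,0.145,219,-182,-50,0.8],[0,0,0.145,219,-182,-50,0.8]]]'
cat >>h.py <<'E'
def pic(name,out,pts=[],crop=None,sc=1):
    s=ctrl.snapshot(name); im=s["pixels"][:,:,::-1].copy()
    for p in (proj(s,pts) if len(pts) else []): cv2.circle(im,tuple(int(v) for v in p),4,(0,255,0),1)
    if crop: im=im[crop[1]:crop[3],crop[0]:crop[2]]
    cv2.imwrite(out,cv2.resize(im,None,fx=sc,fy=sc)); return s
E
python3 - <<'E'
from h import *
s=pic("wrist","pics/w2.png",[[648.5,-93.8,5]]);H,S,V=hsv(s)
for o in blobs(s,(abs(H-27)<9)&(S>90)&(V>120),5,amin=300): print(o)
E
```

```text
t: 5.2
eef_pos: [648.5, -93.2, 63.2]
eef_rot: [0.0, -0.083, 0.997, -0.0]
wrist_force: [0.9, 0.4, -1.3]
grip_width: 0.416
gripper_force: 40.5
(637.3, -220.9, 71.3, 39.6, np.float32(28.1), [65.0, 179.0])
(649.2, -93.2, 157.2, 76.2, np.float32(10.1), [282.0, 206.0])
```

View pics/w2.png

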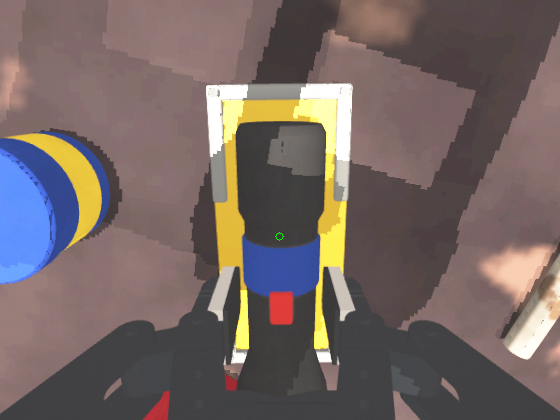

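The wrist view shows the torch at (280,230) centred and aligned over its tile, whose centre measures (649.2,-93.2). Lowering and releasing.

```bash
python3 -m jog '[[[0,0,0,1,0,-25,0.8],[0,0,0,1,0,-42,0.8],[0,0,0,1,0,-50,0.8],[0,0,0,1,0,-54,0.8],[0,0,0,1,0,-54,0.8],[0,0,0,1,0,-54,0.8]]]'
python3 -m jog '[[[0,0,0,0,0,0,0.4],[0,0,0,0,0,0,0.25],[0,0,0,0,0,0,0.25],[0,0,0,0,0,0,0.25],[0,0,0,0,0,25,0.25],[0,0,0,0,0,70,0.25],[0,0,0,0,0,110,0.25],[0,0,0,0,0,110,0.25]]]'
python3 -c "
from h import *
pic('wrist','pics/w3.png')"
```

```text
t: 6.0
eef_pos: [649.6, -93.5, 8.8]
eef_rot: [0.0, -0.083, 0.997, -0.0]
wrist_force: [-1.2, -0.3, -1.1]
grip_width: 0.416
gripper_force: 40.6
t: 7.0
eef_pos: [650.8, -93.7, 122.2]
eef_rot: [0.003, -0.083, 0.997, -0.001]
wrist_force: [0.1, -0.7, 0.2]
grip_width: 0.747
gripper_force: 0.0
```

View pics/w3.png

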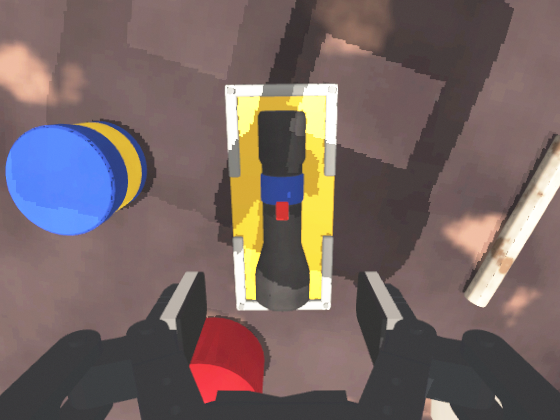

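The torch lies in its tile with the switch up. The far end is at (281,112) and the head end at (282,308), close to the rim, so I'll check that numerically.

```bash
python3 -c "
from h import *
s=ctrl.snapshot('wrist')
u=np.array([np.cos(.17),np.sin(.17)])
for p,zs in (([281,112],(18,25)),([282,308],(6,25,40)),([281,97],(5,)),([285,300],(10,)),([285,309],(10,)),([281,86],(10,))):
  for z in zs: print(p,z,((plane(s,[p],z)[0]-[649.2,-93.2])@u).round(1))
"
```

```text
[281, 112] 18 -69.4
[281, 112] 25 -69.6
[282, 308] 6 83.2
[282, 308] 25 71.4
[282, 308] 40 62.1
[281, 97] 5 -78.9
[285, 300] 10 73.5
[285, 309] 10 81.6
[281, 86] 10 -85.9
```

The torch spans -69 to +67 mm along its tile, so it is centred. Now the chisel.

```bash
python3 -m jog '[[[0,0,-0.07,-3,35,0,0.25],[0,0,-0.15,-6,75,0,0.25],[0,0,-0.23,-9,115,0,0.25],[0,0,-0.31,-13,150,0,0.25],[0,0,-0.375,-16,182,0,0.25],[0,0,-0.375,-16,182,0,0.25],[0,0,-0.375,-16,182,0,0.25]]]'
python3 - <<'E'
from h import *
s=pic("wrist","pics/w4.png",[[634.5,87.8,18]]);H,S,V=hsv(s)
for o in blobs(s,(V>140)&(S<75),12,amin=200): print(o)
E
```

```text
t: 7.98
eef_pos: [633.0, 88.1, 117.2]
eef_rot: [-0.001, 0.104, 0.995, -0.0]
wrist_force: [0.2, -0.0, 0.8]
grip_width: 0.744
gripper_force: 0.0
(773.1, 99.1, 69.3, 63.1, np.float32(69.2), [329.0, 374.0])
(681.8, -50.5, 35.3, 7.3, np.float32(10.2), [121.0, 306.0])
(693.1, 75.4, 21.5, 17.0, np.float32(-11.4), [282.0, 291.0])
(673.0, 241.2, 43.4, 34.4, np.float32(-79.9), [497.0, 227.0])
(591.3, -83.4, 61.6, 39.3, np.float32(9.7), [44.0, 192.0])
(588.9, 96.3, 51.7, 17.3, np.float32(-14.8), [282.0, 150.0])
(594.0, 227.1, 43.6, 34.2, np.float32(-80.1), [470.0, 114.0])
```

View pics/w4.png

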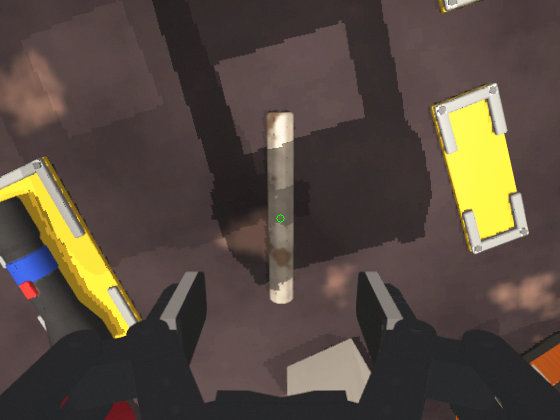

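The chisel appears vertical in the wrist image, from (280,112) to (281,303), and is centred under the tool. The carton is well behind it. Descending.

```bash
python3 -m jog '[[[0,0,0,1,0,-50,0.25],[0,0,0,1,0,-85,0.25],[0,0,0,1,0,-105,0.25],[0,0,0,1,0,-114.5,0.3],[0,0,0,1,0,-114.5,0.6],[0,0,0,1,0,-114.5,1],[0,0,0,1,0,-114.5,1],[0,0,0,1,0,-114.5,1],[0,0,0,1,0,-114.5,1]]]' 40
python3 -m jog '[[[0,0,0,0,0,0,1],[0,0,0,0,0,20,1],[0,0,0,0,0,60,1],[0,0,0,0,0,110,1],[0,0,0,0,0,130,1],[0,0,0,0,0,130,1]]]'
```

```text
t: 9.15
eef_pos: [635.0, 88.5, 5.3]
eef_rot: [0.001, 0.105, 0.995, 0.0]
wrist_force: [-0.3, -1.2, 7.3]
grip_width: 0.194
gripper_force: 39.4
t: 9.9
eef_pos: [634.8, 88.6, 135.3]
eef_rot: [0.001, 0.105, 0.995, 0.0]
wrist_force: [-0.2, 1.3, -3.2]
grip_width: 0.193
gripper_force: 39.7
```

```bash
python3 -m jog '[[[0,0,0.06,-33,24,0,1],[0,0,0.12,-67,48,0,1],[0,0,0.18,-100,72,0,1],[0,0,0.24,-133,96,0,1],[0,0,0.3,-167,120,0,1],[0,0,0.349,-200,143.5,0,1],[0,0,0.349,-200,143.5,-40,1],[0,0,0.349,-200,143.5,-70,1],[0,0,0.349,-200,143.5,-70,1],[0,0,0.349,-200,143.5,-70,1]]]'
python3 - <<'E'
from h import *
s=pic("wrist","pics/w5.png",[[434,232,5]]);H,S,V=hsv(s)
for o in blobs(s,(abs(H-27)<9)&(S>90)&(V>120),5,amin=300): print(o)
E
```

```text
t: 11.15
eef_pos: [434.4, 232.0, 64.1]
eef_rot: [-0.0, -0.069, 0.998, -0.0]
wrist_force: [0.0, 1.0, -1.5]
grip_width: 0.196
gripper_force: 39.7
(406.8, 228.7, 102.8, 51.9, np.float32(7.3), [281.0, 180.0])
```

View pics/w5.png

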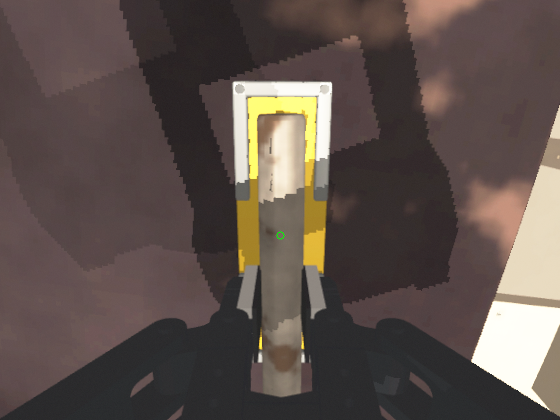

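The chisel, at (282,230), is centred between the rim edges at u = 248 and 316. Lowering and releasing.

```bash
python3 -m jog '[[[0,0,0,0,0,-25,1],[0,0,0,0,0,-42,1],[0,0,0,0,0,-50,1],[0,0,0,0,0,-53.5,1],[0,0,0,0,0,-53.5,1],[0,0,0,0,0,-53.5,1]]]'
python3 -m jog '[[[0,0,0,0,0,0,0.7],[0,0,0,0,0,0,0.6],[0,0,0,0,0,0,0.5],[0,0,0,0,0,0,0.5],[0,0,0,0,0,25,0.5],[0,0,0,0,0,70,0.5],[0,0,0,0,0,110,0.5],[0,0,0,0,0,110,0.5]]]'
python3 -c "
from h import *
pic('wrist','pics/w6.png')"
```

```text
t: 11.95
eef_pos: [434.6, 232.1, 10.8]
eef_rot: [0.0, -0.07, 0.998, 0.0]
wrist_force: [-0.6, 0.3, -2.5]
grip_width: 0.194
gripper_force: 39.7
t: 12.95
eef_pos: [435.5, 232.6, 123.5]
eef_rot: [0.002, -0.07, 0.998, 0.001]
wrist_force: [-0.4, 0.3, 0.5]
grip_width: 0.503
gripper_force: 0.0
```

View pics/w6.png

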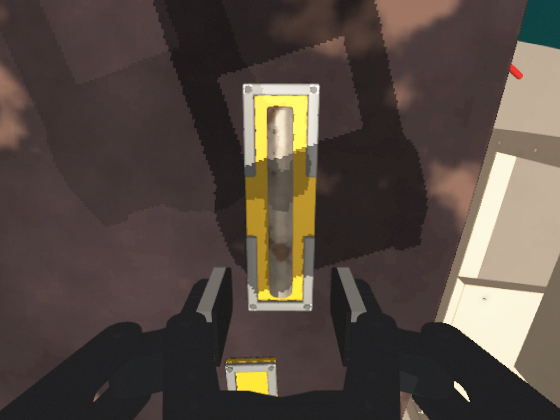

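The chisel lies flat inside its cut-out, from (280,107) to (281,297), with yellow showing at both ends. Next the punch.

```bash
python3 -m jog '[[[0,0,-0.06,-1,-50,0,0.5],[0,0,-0.13,-2,-100,0,0.5],[0,0,-0.2,-3,-155,0,0.5],[0,0,-0.27,-4,-210,0,0.5],[0,0,-0.34,-5,-260,0,0.5],[0,0,-0.408,-6,-309.5,0,0.5],[0,0,-0.408,-6,-309.5,-20,0.5],[0,0,-0.408,-6,-309.5,-20,0.5],[0,0,-0.408,-6,-309.5,-20,0.5]]]'
python3 - <<'E'
from h import *
s=pic("wrist","pics/w7.png",[[429.5,-77,10]],crop=(130,60,430,400));H,S,V=hsv(s)
for o in blobs(s,(V>140)&(S<75),10,amin=60,box=(230,80,330,330)): print(o)
E
```

```text
t: 14.12
eef_pos: [428.3, -76.6, 100.0]
eef_rot: [-0.0, 0.133, 0.991, 0.0]
wrist_force: [0.1, 0.2, 0.4]
grip_width: 0.5
gripper_force: 0.0
(456.2, -83.3, 23.6, 7.0, np.float32(-15.3), [283.0, 260.0])
(402.6, -68.1, 25.3, 7.8, np.float32(-15.5), [283.0, 181.0])
```

View pics/w7.png

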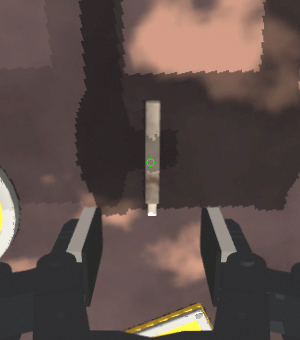

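The punch is centred under the tool, from crop (152,101) to (152,214), and the measured centre is about (429,-76). Descending.

```bash
python3 -m jog '[[[0,0,0,1,1,-40,0.5],[0,0,0,1,1,-75,0.5],[0,0,0,1,1,-90,0.5],[0,0,0,1,1,-97,0.6],[0,0,0,1,1,-97,0.8],[0,0,0,1,1,-97,1],[0,0,0,1,1,-97,1],[0,0,0,1,1,-97,1],[0,0,0,1,1,-97,1]]]' 40
python3 -m jog '[[[0,0,0,0,0,0,1],[0,0,0,0,0,20,1],[0,0,0,0,0,60,1],[0,0,0,0,0,110,1],[0,0,0,0,0,130,1],[0,0,0,0,0,130,1]]]'
```

```text
t: 15.3
eef_pos: [430.0, -76.6, 4.5]
eef_rot: [0.001, 0.134, 0.991, -0.0]
wrist_force: [-0.5, 1.1, 6.7]
grip_width: 0.093
gripper_force: 40.0
t: 16.05
eef_pos: [429.9, -76.7, 134.4]
eef_rot: [0.001, 0.134, 0.991, -0.0]
wrist_force: [0.4, 0.0, 0.6]
grip_width: 0.089
gripper_force: 39.2
```

```bash
python3 -m jog '[[[0,0,0.06,26,39,0,1],[0,0,0.12,51,78,0,1],[0,0,0.18,77,117,0,1],[0,0,0.24,103,156,0,1],[0,0,0.3,128,195,0,1],[0,0,0.36,154,234,0,1],[0,0,0.42,179,273,0,1],[0,0,0.45,205,312.5,0,1],[0,0,0.45,205,312.5,-40,1],[0,0,0.45,205,312.5,-70,1],[0,0,0.45,205,312.5,-70,1],[0,0,0.45,205,312.5,-70,1]]]'
python3 - <<'E'
from h import *
s=pic("wrist","pics/w8.png",[[634.7,236,5]]);H,S,V=hsv(s)
for o in blobs(s,(abs(H-27)<9)&(S>90)&(V>120),5,amin=300): print(o)
E
```

```text
t: 17.55
eef_pos: [634.5, 235.9, 63.8]
eef_rot: [0.0, -0.09, 0.996, 0.0]
wrist_force: [0.6, 0.2, 0.3]
grip_width: 0.093
gripper_force: 39.2
(621.8, 233.9, 73.0, 42.7, np.float32(10.4), [285.0, 208.0])
(509.0, 242.5, 35.7, 7.4, np.float32(-79.1), [339.0, 7.0])
```

View pics/w8.png

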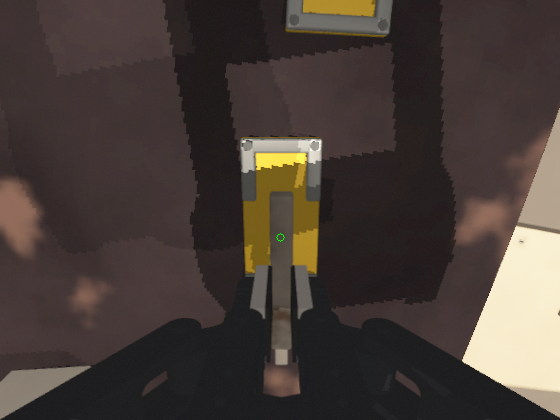

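The punch, at (281,240), is aligned over its tile, which spans u = 243 to 320. Lowering and releasing.

```bash
python3 -m jog '[[[0,0,0,0,0,-25,1],[0,0,0,0,0,-42,1],[0,0,0,0,0,-50,1],[0,0,0,0,0,-54,1],[0,0,0,0,0,-54,1],[0,0,0,0,0,-54,1]]]'
python3 -m jog '[[[0,0,0,0,0,0,0.8],[0,0,0,0,0,0,0.7],[0,0,0,0,0,0,0.6],[0,0,0,0,0,0,0.6],[0,0,0,0,0,25,0.6],[0,0,0,0,0,70,0.6],[0,0,0,0,0,110,0.6],[0,0,0,0,0,110,0.6]]]'
python3 -c "
from h import *
pic('wrist','pics/w9.png')"
```

```text
t: 18.35
eef_pos: [634.6, 236.1, 9.8]
eef_rot: [0.0, -0.09, 0.996, 0.0]
wrist_force: [0.3, -0.3, -0.3]
grip_width: 0.094
gripper_force: 39.2
t: 19.35
eef_pos: [635.7, 236.4, 123.3]
eef_rot: [0.003, -0.09, 0.996, 0.001]
wrist_force: [-0.1, -0.4, 0.1]
grip_width: 0.395
gripper_force: 0.0
```

View pics/w9.png

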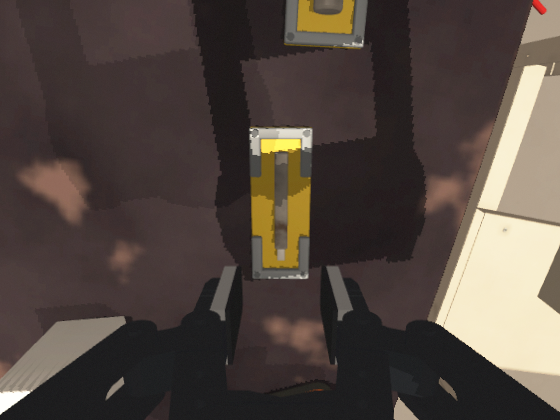

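The punch lies fully within its cut-out, from (281,152) to (281,258). Next the tin.

```bash
python3 -m jog '[[[0,0,0,0,-50,30,0.2],[0,0,0,0,-105,50,0],[0,0,0,0,-160,50,0],[0,0,0,1,-215,50,0],[0,0,0,2,-270,50,0],[0,0,0,3,-325,50,0],[0,0,0,4,-380,50,0],[0,0,0,5,-435,50,0],[0,0,0,5,-465,50,0],[0,0,0,5,-465,50,0],[0,0,0,5,-465,50,0]]]'
python3 - <<'E'
from h import *
s=pic("wrist","pics/w10.png",[[640.5,-228.5,60]]);H,S,V=hsv(s)
for o in blobs(s,(abs(H-112)<12)&(S>120),60,amin=300): print(o)
E
```

```text
t: 20.78
eef_pos: [639.1, -228.4, 168.2]
eef_rot: [-0.001, -0.091, 0.996, 0.0]
wrist_force: [0.1, 0.1, -0.6]
grip_width: 0.998
gripper_force: 0.0
(623.6, -114.2, 28.5, 19.3, np.float32(-86.1), [438.0, 219.0])
(639.7, -229.0, 66.9, 65.5, np.float32(38.4), [280.0, 212.0])
```

View pics/w10.png

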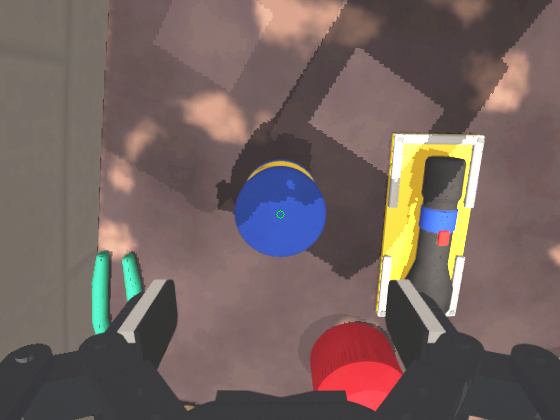

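The lid is centred at (280,214), measured (639.7,-229.0) and 67 mm across. The finger path clears the torch tile and the oil can. Descending.

```bash
python3 -m jog '[[[0,0,0,0.5,-0.5,-50,0],[0,0,0,0.5,-0.5,-90,0],[0,0,0,0.5,-0.5,-120,0],[0,0,0,0.5,-0.5,-145,0],[0,0,0,0.5,-0.5,-154,0],[0,0,0,0.5,-0.5,-154,0],[0,0,0,0.5,-0.5,-154,0.1],[0,0,0,0.5,-0.5,-154,0.2],[0,0,0,0.5,-0.5,-154,0.3],[0,0,0,0.5,-0.5,-154,0.4],[0,0,0,0.5,-0.5,-154,0.4]]]' 40
python3 -m jog '[[[0,0,0,0,0,0,0.5],[0,0,0,0,0,15,0.5],[0,0,0,0,0,40,0.5],[0,0,0,0,0,60,0.5],[0,0,0,0,0,60,0.5]]]'
```

```text
t: 22.2
eef_pos: [640.3, -229.6, 16.6]
eef_rot: [0.001, -0.09, 0.996, -0.0]
wrist_force: [-0.9, 2.6, 5.2]
grip_width: 0.775
gripper_force: 44.1
t: 22.82
eef_pos: [640.6, -229.9, 77.6]
eef_rot: [0.001, -0.09, 0.996, -0.001]
wrist_force: [0.2, 0.4, -3.1]
grip_width: 0.776
gripper_force: 45.7
```

```bash
python3 -m jog '[[[0,0,0,-25,0,0,0.5],[0,0,0,-60,-1,0,0.5],[0,0,0,-100,-1,0,0.5],[0,0,0,-140,-2,0,0.5],[0,0,0,-180,-2,0,0.5],[0,0,0,-205,-2.5,0,0.5],[0,0,0,-214.5,-2.5,0,0.5],[0,0,0,-214.5,-2.5,-20,0.5],[0,0,0,-214.5,-2.5,-35,0.5],[0,0,0,-214.5,-2.5,-35,0.5],[0,0,0,-214.5,-2.5,-35,0.5]]]'
python3 - <<'E'
from h import *
s=pic("wrist","pics/w11.png",[[426+43*np.cos(a),-232.3+43*np.sin(a),10] for a in np.arange(0,6.3,.4)])
E
```

```text
t: 24.2
eef_pos: [425.7, -232.1, 40.6]
eef_rot: [0.0, -0.091, 0.996, -0.0]
wrist_force: [-0.2, 0.3, -2.6]
grip_width: 0.775
gripper_force: 45.9
```

View pics/w11.png

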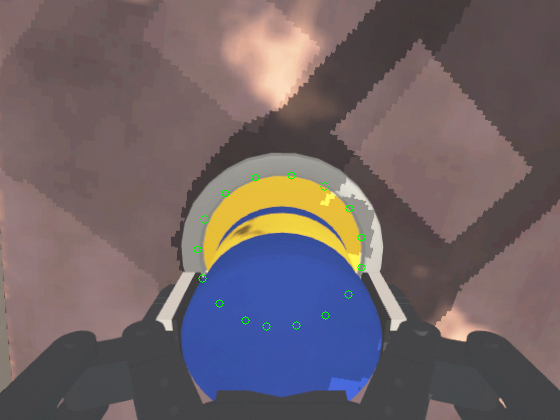

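The predicted inner rim circle lies on the cut-out edge, u = 203 to 360, and the tin is centred. Lowering.

```bash
python3 -m jog '[[[0,0,0,0,0,-10,0.5],[0,0,0,0,0,-16,0.5],[0,0,0,0,0,-18.5,0.5],[0,0,0,0,0,-18.5,0.5],[0,0,0,0,0,-18.5,0.5]]]'
python3 -m jog '[[[0,0,0,0,0,0,0.15],[0,0,0,0,0,0,0.05],[0,0,0,0,0,0,0],[0,0,0,0,0,0,0],[0,0,0,0,0,0,0],[0,0,0,0,0,20,0],[0,0,0,0,0,60,0],[0,0,0,0,0,110,0],[0,0,0,0,0,160,0],[0,0,0,0,0,200,0],[0,0,0,0,0,200,0]]]'
python3 - <<'E'
from h import *
s=pic("wrist","pics/w12.png");H,S,V=hsv(s)
for o in blobs(s,(abs(H-112)<12)&(S>120),65,amin=300): print(o)
a=ctrl.snapshot("top")["pixels"][60:360,130:440];cv2.imwrite("pics/t12.png",cv2.resize(np.hstack([a,s["pixels"][60:360,130:440]]),(780,378))[:,:,::-1])
E
```

```text
t: 24.88
eef_pos: [425.4, -232.0, 21.7]
eef_rot: [0.0, -0.09, 0.996, -0.0]
wrist_force: [0.2, -0.6, -3.8]
grip_width: 0.776
gripper_force: 46.2
t: 26.25
eef_pos: [426.2, -232.5, 225.1]
eef_rot: [0.002, -0.09, 0.996, -0.002]
wrist_force: [0.6, 0.0, -0.9]
grip_width: 0.995
gripper_force: 0.0
(424.5, -231.9, 66.1, 64.6, np.float32(10.4), [282.0, 192.0])
```

View pics/t12.png

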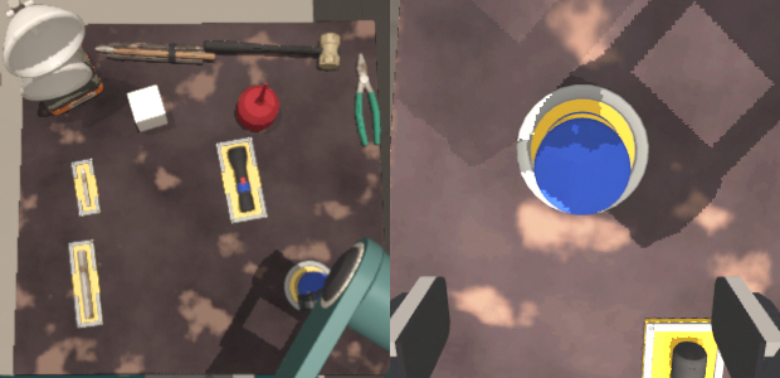

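The left half (top view) shows all four items in their tiles, with the can and carton where they were. The right half (wrist view) shows the tin upright inside its rim; its lid measures (424.5,-231.9) and 66 mm across at z = 65, so it is seated.

```bash
python3 -c "
from station import ctrl
print(ctrl.finish_job())"
```

```text
the job is handed in; nothing more can be done
None
```

The torch, chisel, punch and tin each lie in their own tiles, same side up, with the oil can and carton left where they stood, and the job was handed in at about 26 s; no verdict came back.

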